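Put carved panels away in a square pile

ROBOT

A 7-joint arm with a two-finger parallel gripper is mounted at the origin on the work surface. World frame = base frame: x ahead of the robot, y to its left, z up, the work surface at z = 0. Lengths are in m, angles in rad, forces in N, time in s.
With the tool pointing down it reaches from about 0.425 to 0.8 m from the base axis. Payload 8.3 kg.
Tool frame: the origin (TCP) lies at the very end of the fingers, on their centre line; the grasp point (between the pads) lies 19 mm behind it; z points along the fingers, y is the line along which they close (so a half turn about z gives the same grasp; the last joint's range is limited). The gripper opens to 85 mm and grips with 20 to 120 N. Pads are 22 mm wide; open, the fingers measure 114 mm over their backs; the gripper's body (76 mm by 85 mm) begins 54 mm behind the grasp point. The pads swing forward as they close: fully open they stand 13 mm farther back than shut.
Start: joints at [1.195, 0.383, 0.016, 1.37, -0.006, 1.388, -0.046], TCP at [0.192, -0.595, 0.231] pointing down, gripper open.
Joint ranges: [-2.95, 2.95], [-0.25, 2.06], [-1.52, 1.56], [0.18, 2.33], [-1.44, 4.58], [0.02, 2.06], [-3.01, 3.01]. Speed limits (rad/s): [2.39, 2.39, 3.01, 3.01, 3.14, 3.14, 3.14].

INTERFACE

Orientations are given as a unit quaternion [w, x, y, z].
In Python, from bench import r gives the robot as it stands. The module is installed in compiled form; this text tells all that it offers.
- The arm moves only by the tool jog_arm, never from a script. Its argument "series" is one flat list of numbers, 7 for each row, row after row: the shift along the tool's x, y, z in m, then the turn, a rotation vector about the tool's x, y, z in rad, then the closure, from -1 (fully open) to 1 (shut). A call has 1 to 10 rows; each row shifts and turns the commanded pose from where the row before left it, along the tool's axes as they then stand; what a row does not reach is not made up. A row lasts 1/10 s, in which the tool goes at most 50 mm and 8.59 degrees, less where a joint would pass 70% of its speed; a pose out of reach is approached as far as the arm can. A call is refused whole if a number of a shift passes 0.05 or a number of a turn 0.15, either way. A call with a gripper value outside its range is refused whole. The fingers move at their own pace and stop on an object; the grip force is fixed at half the most. Time passes only in rows, so rows that do not move let the fingers close. It gives the time, the measured TCP pose, the force, the opening and the grip force at its end, in the units of the state.
- r.read_state(): the state, without advancing time (a new reading comes with each control period).
- r.capture(name): name is "scene" or "side" or "wrist"; returns (picture, depth): 480x640x3 uint8, red, green, blue; 480x640 float32, m along the optical axis (not along the pixel's ray), 0 where there is no reading.
- r.camera_params(name): a dict with "camera_matrix" (3x3 intrinsics, pixels), "dist_coeffs" ([k1, k2, p1, p2, k3] as OpenCV has them; the pictures are not rectified), "world_to_cam" (4x4, takes a point from world to camera coordinates). Camera axes: x right, y down, z forward; pixel columns grow to the right and rows downward; lengths in m; the calibration is good to about 2 mm. A picture is of the moment at which its call begins: read the wrist's pose just before it. camera_params takes no time and is no camera call; for the wrist camera it gives the pose at the moment of the call.
- r.finish_job(): hands the job in; it is judged then, once.
The state is a dict: "t": time; "joint_positions": joint angles; "qvel": joint speeds; "tau": joint torques, N m; "tcp_pos": TCP position; "eef_rot": TCP orientation; "force": force on the tool from outside, world axes, zero at the start; "ft_torque": the same for the moment, N m; "gripper_width": finger opening in m; "grasp_force": force on a finger pad.
Only numpy, scipy, OpenCV 4.12 (cv2) and the standard library are available. Lean on these libraries where they do the work, as an engineer would, in place of code of your own. Each camera call takes 0.05 s, during which the arm holds its last target. There are 200 camera calls.

TASK

Put the two carved panels away: pull the drawer of the low chest fully open, then take both panels from the sloping carving board and lay them gently, without dropping them and carved faces up, on the panel that lies in the drawer, so that the three make one square pile with flush edges. Leave the drawer fully open and do not disturb the mallet, the glue bottle or the gouge on the bench.

Things in the scene. Friction and masses are not known exactly. Their poses are not given: they have to be found in the camera images.
- panel_a: One of two equal panels on the sloping board: wooden panel, shallow carved rosette on its face, 100 mm (x) by 60 mm (y) by 16 mm thick (z), about 85 g; origin at the centre of its underside, z towards the carved face. It lies face up, its length up the slope, its lower end on the ledge, 25 mm free on either side. The two may be stacked in either order
- panel_b: The other equal panel on the sloping board: wooden panel, shallow carved rosette on its face, 100 mm (x) by 60 mm (y) by 16 mm thick (z), about 85 g; origin at the centre of its underside, z towards the carved face
- panel_base: The panel that lies flat, carved face up, on the floor of the drawer from the start (hidden while shut), bottom of the pile: wooden panel, shallow carved rosette on its face, 100 mm (x) by 60 mm (y) by 16 mm thick (z), about 85 g; origin at the centre of its underside, z towards the carved face
- board: Fixed sloping carving board, 290 mm wide (y). Its deck, 180 mm long, rises away from the robot along its x at 0.45 rad (26 degrees); the surface begins 200 mm in front (-x) of the origin at 25 mm height, its rear edge is 103 mm high; ledge along the lower edge 15 mm wide, 10 mm above the surface. A low tool tray behind. Origin on the bench at the middle of the foot board, z up
- chest: Fixed low wooden chest, 240 mm deep (x) by 280 mm wide (y) by 90 mm high, with one drawer in the front (-x) face. Origin at the centre of its underside, x pointing from its front to its back, z up
- chest_drawer0 (a joint): How far the drawer is pulled out, in m: 0 shut, 0.1656 fully open against its stop; may start a little ajar. It slides along -x of the chest and runs easily (a few N)
- chest_drawer0_handle (a point): Middle of the drawer's dark steel bar handle: round bar 11 mm thick, 120 mm long, level and across the slide (along its y), 35 mm out from the drawer's front, 52 mm above the bench and 38 mm below the chest's top. Moves with the drawer; axes as the chest's
- drawer_floor (a point): Centre of the inner floor (22 mm above the bench), moving with the drawer; axes as the chest's. The inside is 195 mm (x) by 238 mm (y); its side walls rise 46 mm and its front 59 mm above this floor
- mallet: Bystander: carver's wooden mallet standing on its head, 84 mm across, 192 mm tall. Origin at the centre of its underside
- glue: Bystander: white glue bottle, 60 mm across, 170 mm tall. Origin at the centre of its underside
- gouge: Bystander: gouge lying on the bench, 190 mm long (its x), 22 mm thick. Origin under its middle
Not all that is in view belongs to the job. What is shaped like the panel_b but green or yellow is not meant.

How it is judged:
On the way, in this order (a step that is already met when the one before it is completed fails the run):
1. the drawer has been pulled fully open (value of joint chest_drawer0 above 0.152 m), for 0.2 s.
2. one panel lies squarely on the drawer's panel (((x of panel_a in the frame of panel_base between -0.006 and 0.006 m and y of panel_a in the frame of panel_base between -0.006 and 0.006 m and z of panel_a in the frame of panel_base between 0.013 and 0.019 m and angle between the x axis of panel_a and the x axis of panel_base, either way round below 0.09 rad and angle between panel_a's own z axis and vertical below 0.09 rad) or (x of panel_b in the frame of panel_base between -0.006 and 0.006 m and y of panel_b in the frame of panel_base between -0.006 and 0.006 m and z of panel_b in the frame of panel_base between 0.013 and 0.019 m and angle between the x axis of panel_b and the x axis of panel_base, either way round below 0.09 rad and angle between panel_b's own z axis and vertical below 0.09 rad))), for 0.2 s.
At the end, for the whole second after the job is handed in: Drawer open at least 152 mm, panel_base flat on its floor, the other two piled on it in either order, carved faces up and level, each within 6 mm lengthwise and crosswise of the one below and parallel to it (0.09 rad, either way round), all at rest (x of panel_base in the frame of drawer_floor between -0.06 and 0.06 m and y of panel_base in the frame of drawer_floor between -0.08 and 0.08 m and z of panel_base in the frame of drawer_floor between -0.004 and 0.005 m and angle between panel_base's own z axis and vertical below 0.09 rad and value of joint chest_drawer0 above 0.152 m and linear speed of each of panel_a, panel_b, panel_base below 0.02 m/s and ((x of panel_a in the frame of panel_base between -0.006 and 0.006 m and y of panel_a in the frame of panel_base between -0.006 and 0.006 m and z of panel_a in the frame of panel_base between 0.013 and 0.019 m and angle between the x axis of panel_a and the x axis of panel_base, either way round below 0.09 rad and angle between each of panel_a, panel_b's own z axis and vertical below 0.09 rad and x of panel_b in the frame of panel_a between -0.006 and 0.006 m and y of panel_b in the frame of panel_a between -0.006 and 0.006 m and z of panel_b in the frame of panel_a between 0.013 and 0.019 m and angle between the x axis of panel_b and the x axis of panel_a, either way round below 0.09 rad) or (x of panel_b in the frame of panel_base between -0.006 and 0.006 m and y of panel_b in the frame of panel_base between -0.006 and 0.006 m and z of panel_b in the frame of panel_base between 0.013 and 0.019 m and angle between the x axis of panel_b and the x axis of panel_base, either way round below 0.09 rad and angle between each of panel_b, panel_a's own z axis and vertical below 0.09 rad and x of panel_a in the frame of panel_b between -0.006 and 0.006 m and y of panel_a in the frame of panel_b between -0.006 and 0.006 m and z of panel_a in the frame of panel_b between 0.013 and 0.019 m and angle between the x axis of panel_a and the x axis of panel_b, either way round below 0.09 rad))); the robot touches nothing.
It fails at once if the mallet is disturbed (moved over 30 mm or tipped) (distance of mallet from where it was at the start of the episode above 0.03 m or angle between mallet's own z axis and vertical above 0.5 rad).
It fails at once if the glue bottle is disturbed (moved over 30 mm or tipped) (distance of glue from where it was at the start of the episode above 0.03 m or angle between glue's own z axis and vertical above 0.5 rad).
It fails at once if the gouge is disturbed (moved over 30 mm or tipped) (distance of gouge from where it was at the start of the episode above 0.03 m or angle between gouge's own z axis and vertical above 0.5 rad).
It fails at once if a panel is dropped (falls free of the fingers at over 0.45 m/s) ((linear speed of panel_a above 0.45 m/s and contact force between the fingers and panel_a below 0.2 N) or (linear speed of panel_b above 0.45 m/s and contact force between the fingers and panel_b below 0.2 N)).
It also fails if it takes over 72 s, if anything falls off the work surface, if the arm or the gripper's body presses on something with over 40 N, if the wrist force passes 120 N, or if a joint passes its speed limit or range.

## Working session

There is one attempt and no reset: what is moved stays moved. The work goes in short steps, Python scripts to look and compute and a tool call to move; the robot and the scene stay as the last step left them, time stands still between calls to the robot, and variables do not carry over. Pictures are saved under pics/ and viewed, at most 10 in all, crops included, and the job is handed in when it is done.

Besides the shell and the picture viewer there is one more tool, called after "Request:" in YAML: its name, and indented under it one key for each argument. jog_arm: Moves the arm, as the interface text tells. Its arguments: {"type":"object","properties":{"series":{"type":"array"}},"required":["series"]}

```bash
mkdir -p pics; cat > h.py <<'E'
import numpy as np, cv2
from bench import r
from scipy.spatial.transform import Rotation as R
def cap(n):
    p=r.camera_params(n); im,d=r.capture(n); return im,d,p
def cloud(d,p):
    K=np.array(p['camera_matrix']);D=np.array(p['dist_coeffs']);T=np.array(p['world_to_cam'])
    v,u=np.mgrid[0:480,0:640]
    n=cv2.undistortPoints(np.stack([u.ravel(),v.ravel()],1).astype(np.float64)[:,None],K,D)[:,0].reshape(480,640,2)
    c=np.dstack([n[...,0]*d,n[...,1]*d,d]).astype(float)
    w=(c-T[:3,3])@T[:3,:3]
    w[d==0]=np.nan
    return w
def save(n,im): cv2.imwrite('pics/'+n+'.png',im[...,::-1])
def st():
    s=r.read_state(); print({k:np.round(s[k],4).tolist() for k in ['t','tcp_pos','eef_rot','joint_positions','force','gripper_width','grasp_force']}); return s
E
python3 - <<'E'
from h import *
s=st()
for n in ['scene','side']:
    im,d,p=cap(n); save(n+'0',im); np.savez(n+'0.npz',im=im,d=d,w=cloud(d,p))
    T=np.array(p['world_to_cam']); print(n,-T[:3,:3].T@T[:3,3])
E
```

```text
{'t': 0.0, 'tcp_pos': [0.1922, -0.5942, 0.2303], 'eef_rot': [-0.001, 0.9878, 0.1558, -0.0002], 'joint_positions': [1.1951, 0.3842, 0.0164, 1.3712, -0.0063, 1.3882, -0.0465], 'force': [-0.2824, 0.0057, -0.3785], 'gripper_width': 0.0855, 'grasp_force': 0.0}
scene [ 1.20875636 -1.26201479  1.20561316]
side [-0.13583069  0.7196011   0.9779191 ]
```

View pics/scene0.png

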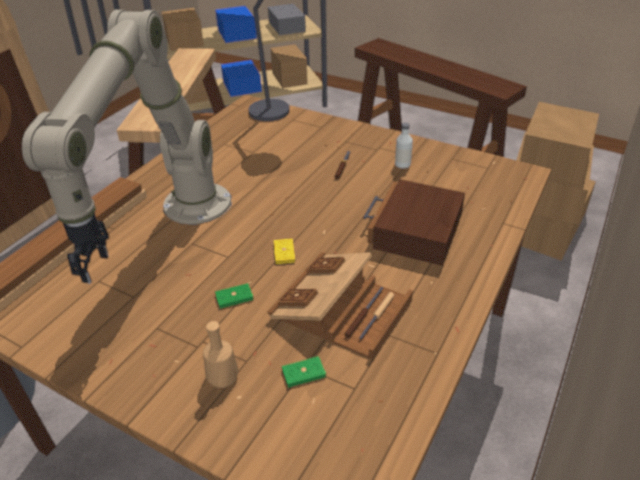

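View pics/side0.png

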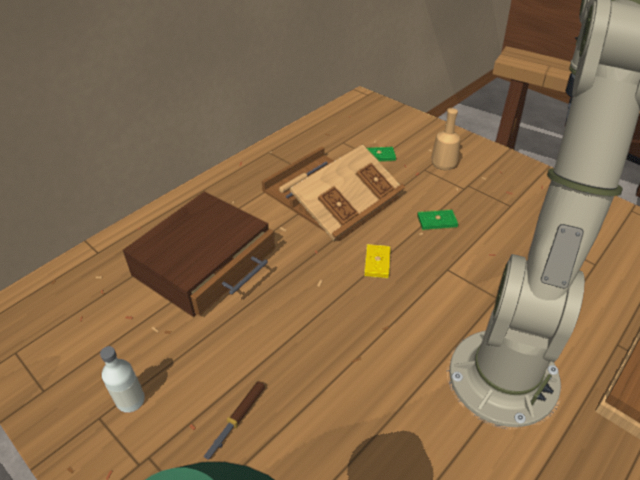

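The scene view shows the brown carved panels on the board at about (298,298) and (326,265). In the side view they are at (376,181) and (338,204). The look-alikes in the side view are green at (438,219) and (381,154) and yellow at (377,261), so I choose the two brown ones on the board. The chest is at side (200,250) with its handle at (247,275). The mallet is at scene (220,365), the glue at (404,148) and the gouge at (343,165).

```bash
python3 - <<'E'
from h import *
for n,box in [('side',(100,170,300,320)),('scene',(350,160,480,280))]:
    z=np.load(n+'0.npz'); w=z['w']; im=z['im'].astype(int); 
    x0,y0,x1,y1=box; m=np.zeros((480,640),bool); m[y0:y1,x0:x1]=1
    top=m&(abs(w[...,2]-0.09)<0.008)&(im[...,0]<110)
    P=w[top]; print(n,'top',cv2.minAreaRect(P[:,:2].astype(np.float32)),np.median(P[:,2]),len(P))
    im3=im; bl=m&(im[...,2]>im[...,0]-2)&(im.max(2)<140)&(w[...,2]>0.03)&(w[...,2]<0.075)
    P=w[bl]; 
    if len(P)>5: print('handle',len(P),np.median(P,0),cv2.minAreaRect(P[:,:2].astype(np.float32)))
z=np.load('side0.npz'); w=z['w']; im=z['im']; hsv=cv2.cvtColor(im,cv2.COLOR_RGB2HSV)
for u,v in [(310,195),(355,175),(338,204),(376,181),(330,190),(200,250),(247,275),(260,266)]: print((u,v),im[v,u],w[v,u].round(4))
# deck plane
m=np.zeros((480,640),bool); m[140:240,280:405]=1
dk=m&(im[...,0]>170)&(im[...,2]>90)&(w[...,2]>0.02)
P=w[dk]; c=np.median(P,0)
for _ in range(5):
    U,S,V=np.linalg.svd(P-P.mean(0),full_matrices=False); nn=V[2]*np.sign(V[2][2]); c=P.mean(0); e=abs((w[dk]-c)@nn); P=w[dk][e<0.004]
print('deck n',nn,c,len(P),'tilt',np.arccos(nn[2]),'az',np.arctan2(-nn[1],-nn[0]))
h=(w-c)@nn
for nme,vals in [('h',h)]:
    pm=(m&(h>0.010)&(h<0.022)).astype(np.uint8)
    k,l,s,ce=cv2.connectedComponentsWithStats(pm)
    ax=np.array([-nn[0],-nn[1],0]); ax/=np.linalg.norm(ax); Y=np.cross([0,0,1],ax); X=np.cross(Y,nn)
    for i in range(1,k):
        if s[i,4]>80:
            Q=w[l==i]; q=np.stack([(Q-c)@X,(Q-c)@Y],1).astype(np.float32)
            rc=cv2.minAreaRect(q); print(i,s[i],rc,'h',np.median(h[l==i]), 'centre',c+rc[0][0]*X+rc[0][1]*Y)
print('X',X,'Y',Y)
# bystanders and top-down
s0=np.load('scene0.npz'); w2=s0['w']
for n,(u,v) in dict(mallet=(220,365),glue=(404,150),gouge=(343,165),y=(284,251)).items(): print(n,w2[v,u].round(3))
big=cv2.resize(im[130:320,110:420],None,fx=2.5,fy=2.5); save('crop',big)
E
```

```text
side top ((0.7409564256668091, 0.21193675696849823), (0.23147757351398468, 0.28246399760246277), 6.147659778594971) 0.08832121160338666 7283
handle 190 [0.5744582 0.1985794 0.0546512] ((0.5878069996833801, 0.1951240450143814), (0.03887193650007248, 0.1250968724489212), 5.259333610534668)
scene top ((0.7431910634040833, 0.20504559576511383), (0.22668300569057465, 0.29315394163131714), 7.204781532287598) 0.08940852546720898 3746
handle 10 [0.57688566 0.19739697 0.05747792] ((0.5796673893928528, 0.18239562213420868), (0.003952982369810343, 0.11077810823917389), 6.677493572235107)
(310, 195) [222 179 121] [ 0.6506 -0.0987  0.0807]
(355, 175) [191 150 102] [ 0.6296 -0.2607  0.0683]
(338, 204) [216 170 114] [ 0.5822 -0.1333  0.0665]
(376, 181) [143 105  69] [ 0.5741 -0.286   0.0613]
(330, 190) [119  78  48] [ 0.6233 -0.1477  0.0834]
(200, 250) [87 55 39] [0.6959 0.2339 0.0872]
(247, 275) [83 78 77] [0.5774 0.1946 0.0552]
(260, 266) [79 79 84] [0.5788 0.1521 0.052 ]
deck n [-0.41920778  0.0113584   0.90781927] [ 0.62796964 -0.19681222  0.0712193 ] 2841 tilt 0.43274200961335246 az -0.027088297141792252
1 [357 163  40  34 559] ((-0.05071593075990677, -0.09032197296619415), (0.10958239436149597, 0.06419531255960464), 0.8118086457252502) h 0.014860539586403262 centre [ 0.57949926 -0.28585404  0.04995098]
3 [319 185  42  39 726] ((-0.046897634863853455, 0.058180831372737885), (0.10481154918670654, 0.06831149756908417), 0.5412665605545044) h 0.015840929787707965 centre [ 0.58698651 -0.1374996   0.05155223]
28 [386 224  19  16 153] ((-0.20507614314556122, -0.019851136952638626), (0.03173847123980522, 0.08083895593881607), 3.435091972351074) h 0.01415102575478077 centre [ 0.4413282  -0.2116136  -0.01478177]
X [ 0.90748622 -0.02458827  0.41936162] Y [ 0.02708498  0.99963313 -0.        ]
mallet [ 0.547 -0.594  0.084]
glue [0.544 0.553 0.068]
gouge [0.357 0.422 0.021]
y [nan nan nan]
```

View pics/crop.png

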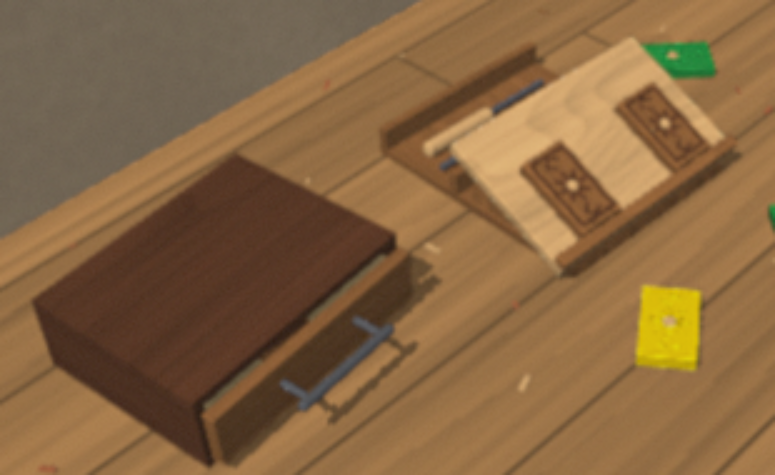

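The crop confirms two brown rosette panels on the sloping board, at crop (570,187) and (663,122). The drawer is slightly ajar, with its dark bar handle running from crop (300,395) to (375,330). I'll turn the tool first, then travel to above the handle.

Request:
jog_arm:
  series: [0,0,0,0,0,-0.137,0.4,0,0,0,0,0,-0.137,0.4,0,0,0,0,0,-0.137,0.4,0,0,0,0,0,-0.137,0.4,0,0,0,0,0,-0.137,0.4,0,0,0,0,0,-0.137,0.4,0,0,0,0,0,-0.137,0.4,0,0,0,0,0,-0.137,0.4,0,0,0,0,0,-0.137,0.4,0,0,0,0,0,-0.137,0.4]

```text
t: 1.1
tcp_pos: [0.1922, -0.5944, 0.2307]
eef_rot: [-0.001, 0.664, 0.747, 0.0]
force: [0.3, -0.9, 0.3]
gripper_width: 0.0257
grasp_force: 0.0
```

Request:
jog_arm:
  series: [0.037,0.023,0,0,0,0,0.4,0.037,0.023,0,0,0,0,0.4,0.037,0.023,0,0,0,0,0.4,0.037,0.023,0,0,0,0,0.4,0.037,0.023,0,0,0,0,0.4,0.037,0.023,0,0,0,0,0.4,0.037,0.023,0,0,0,0,0.4,0.037,0.023,0,0,0,0,0.4,0.037,0.023,0,0,0,0,0.4,0.037,0.023,0,0,0,0,0.4]

```text
t: 2.1
tcp_pos: [0.3797, -0.1995, 0.2312]
eef_rot: [-0.0, 0.666, 0.746, -0.0]
force: [0.7, -0.5, -0.0]
gripper_width: 0.0254
grasp_force: 0.0
```

Request:
jog_arm:
  series: [0.037,0.023,0,0,0,0,0.4,0.037,0.023,0,0,0,0,0.4,0.037,0.023,0,0,0,0,0.4,0.037,0.023,0,0,0,0,0.4,0.037,0.023,0,0,0,0,0.4,0.037,0.023,0,0,0,0,0.4,0.037,0.023,0,0,0,0,0.4,0.037,0.023,0.01,0,0,0,0.4,0.037,0.023,0.01,0,0,0,0.4,0.03,0.01,0.01,0,0,0,0.4]

```text
t: 3.1
tcp_pos: [0.5554, 0.1859, 0.2001]
eef_rot: [-0.001, 0.666, 0.746, 0.0]
force: [0.0, -0.5, 0.0]
gripper_width: 0.0257
grasp_force: 0.0
```

```bash
python3 - <<'E'
from h import *
im,d,p=cap('wrist'); save('w1',im); w=cloud(d,p); i=im.astype(int)
m=(w[...,2]>0.04)&(w[...,2]<0.066)&(i[...,2]>i[...,0]-3)&(w[...,0]<0.61)&(w[...,0]>0.5)&(abs(w[...,1]-.19)<0.09)
P=w[m]; print(m.sum(),np.median(P,0)); rc=cv2.minAreaRect(P[:,:2].astype(np.float32)); print(rc)
c=np.cov(P[:,:2].T); e=np.linalg.eigh(c)[1][:,1]; print('dir',e,P[:,:2].min(0),P[:,:2].max(0))
t=(abs(w[...,2]-.089)<.006)&(w[...,0]>.58); print(t.sum(),cv2.minAreaRect(w[t][:,:2].astype(np.float32)))
E
```

```text
2733 [0.57506062 0.20302973 0.05715123]
((0.5881953239440918, 0.19468867778778076), (0.03962298110127449, 0.1285557746887207), 5.901381969451904)
dir [-0.09021797  0.99592204] [0.56227295 0.12918903] [0.60986942 0.25708792]
79586 ((0.7131569981575012, 0.2078467160463333), (0.1713601052761078, 0.28059154748916626), 6.548053741455078)
```

View pics/w1.png

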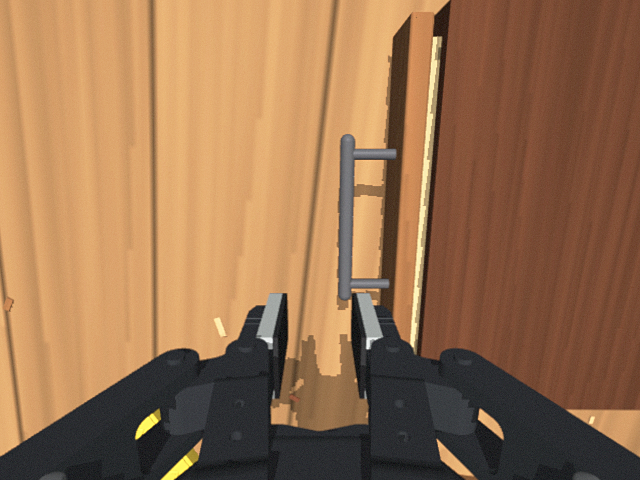

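The wrist view shows the bar from (347,140) to (345,295), parallel to the fingers' pads, with the drawer front at u≈395. Next I descend and grip.

Request:
jog_arm:
  series: [0.0065,0.0205,0.03,0,0,0,0.4,0,0,0.035,0,0,0,0.4,0,0,0.035,0,0,0,0.4,0,0,0.035,0,0,0,0.4,0,0,0.03,0,0,0,0.4,0,0,0,0,0,0,0.4]

```text
t: 3.75
tcp_pos: [0.5747, 0.1924, 0.035]
eef_rot: [0.0, 0.666, 0.746, 0.0]
force: [0.0, -0.6, -0.1]
gripper_width: 0.0254
grasp_force: 0.0
```

Request:
jog_arm:
  series: [0,0,0,0,0,0,1,0,0,0,0,0,0,1,0,0,0,0,0,0,1,0,0,0,0,0,0,1,0,0,0,0,0,0,1]

```text
t: 4.25
tcp_pos: [0.574, 0.1923, 0.036]
eef_rot: [-0.0, 0.666, 0.746, -0.0]
force: [1.3, 1.0, -4.3]
gripper_width: 0.0089
grasp_force: 58.4
```

Request:
jog_arm:
  series: [0,-0.008,0,0,0,0,1,0,-0.015,0,0,0,0,1,0,-0.015,0,0,0,0,1,0,-0.015,0,0,0,0,1,0,-0.015,0,0,0,0,1,0,-0.015,0,0,0,0,1,0,-0.015,0,0,0,0,1,0,-0.015,0,0,0,0,1,0,-0.015,0,0,0,0,1,0,-0.01,0,0,0,0,1]

```text
t: 5.25
tcp_pos: [0.4353, 0.1766, 0.036]
eef_rot: [0.0, 0.666, 0.746, -0.001]
force: [1.8, 1.3, -7.8]
gripper_width: 0.0086
grasp_force: 58.7
```

Request:
jog_arm:
  series: [0,-0.005,0,0,0,0,1,0,-0.003,0,0,0,0,1,0,-0.002,0,0,0,0,1,0,-0.002,0,0,0,0,1]

```text
t: 5.65
tcp_pos: [0.4251, 0.1755, 0.0361]
eef_rot: [-0.0, 0.667, 0.745, -0.0]
force: [1.1, -0.3, -12.2]
gripper_width: 0.0087
grasp_force: 58.4
```

Request:
jog_arm:
  series: [0,-0.002,0,0,0,0,1,0,-0.002,0,0,0,0,1,0,-0.002,0,0,0,0,1,0,-0.002,0,0,0,0,1]

```text
t: 6.05
tcp_pos: [0.4169, 0.1746, 0.0361]
eef_rot: [-0.0, 0.666, 0.746, -0.0]
force: [1.6, -0.6, -14.5]
gripper_width: 0.009
grasp_force: 58.2
```

Request:
jog_arm:
  series: [0,-0.002,0,0,0,0,1,0,-0.002,0,0,0,0,1,0,-0.001,0,0,0,0,1]

```text
t: 6.35
tcp_pos: [0.4154, 0.1745, 0.0363]
eef_rot: [0.001, 0.667, 0.745, 0.003]
force: [22.3, 4.9, -40.5]
gripper_width: 0.0086
grasp_force: 57.8
```

The drawer is against its stop. I'll release and lift.

Request:
jog_arm:
  series: [0,0.003,0,0,0,0,1,0,0,0,0,0,0,0.4,0,0,0,0,0,0,0.4,0,0,0,0,0,0,0.4,0,0,-0.03,0,0,0,0.4,0,0,-0.04,0,0,0,0.4,0,0,-0.05,0,0,0,0.4,0,0.02,-0.05,0,0,0,0.4,0,0.03,-0.03,0,0,0,-1,0,0.03,0,0,0,0,-1]

```text
t: 7.35
tcp_pos: [0.4967, 0.1845, 0.2389]
eef_rot: [0.003, 0.667, 0.745, 0.004]
force: [-0.4, 0.9, 0.4]
gripper_width: 0.0538
grasp_force: 0.0
```

```bash
python3 - <<'E'
from h import *
st()
im,d,p=cap('wrist'); save('w2',im); np.savez('w2.npz',im=im,w=cloud(d,p))
im,d,p=cap('side'); np.savez('s2.npz',im=im,w=cloud(d,p))
E
```

```text
{'t': 7.35, 'tcp_pos': [0.4967, 0.1845, 0.2389], 'eef_rot': [0.0034, 0.6668, 0.7452, 0.0038], 'joint_positions': [0.3651, 0.2864, -0.9463, 1.5965, 0.2406, 1.3708, -0.4969], 'force': [-0.4491, 0.9392, 0.355], 'gripper_width': 0.0538, 'grasp_force': 0.0}
```

View pics/w2.png

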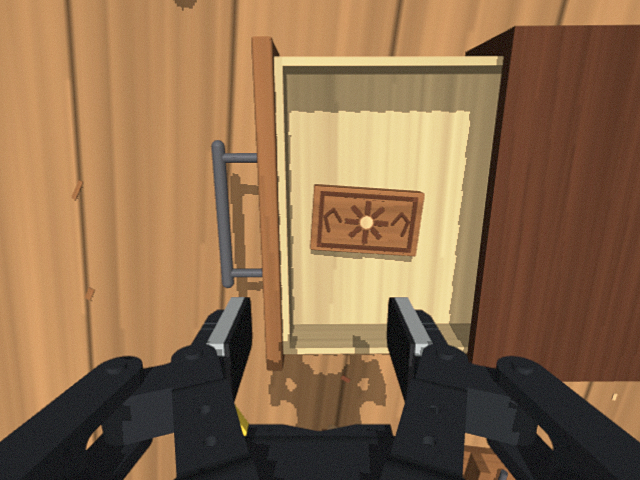

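The base panel is at (367,220), face up in the fully open drawer and slightly turned. I'll measure it and the board panels precisely.

```bash
cat >> h.py <<'E'
def rays(uv,p,z):
    K=np.array(p['camera_matrix']);D=np.array(p['dist_coeffs']);T=np.array(p['world_to_cam'])
    n=cv2.undistortPoints(np.asarray(uv,float).reshape(-1,1,2),K,D)[:,0]
    dr=np.c_[n,np.ones(len(n))]@T[:3,:3]; o=-T[:3,:3].T@T[:3,3]
    return o+dr*((z-o[2])/dr[:,2])[:,None]
E
python3 - <<'E'
from h import *
st()
z=np.load('w2.npz'); im,w=z['im'],z['w']; p=r.camera_params('wrist')
sub=w[180:262,300:430]; hs=cv2.cvtColor(im,cv2.COLOR_RGB2HSV)[180:262,300:430]
print('floor z',np.nanmedian(w[150:175,310:430,2]),'top',np.nanmedian(w[200:240,330:400,2]))
for zlo in (0.030,0.034):
    m=((sub[...,2]>zlo)&(sub[...,2]<.05)).astype(np.uint8)
    k,l,s,c=cv2.connectedComponentsWithStats(m); i=1+np.argmax(s[1:,4]); m=(l==i)
    v,u=np.nonzero(m); P=rays(np.c_[u+300,v+180],p,0.038)
    rc=cv2.minAreaRect(P[:,:2].astype(np.float32)); print(zlo,m.sum(),rc,P.mean(0), s[i])
# bright dot in the centre
g=im[205:236,350:385].astype(int); m=(g[...,2]>130); v,u=np.nonzero(m); print('dot',len(u),u.mean()+350,v.mean()+205,rays([[u.mean()+350,v.mean()+205]],p,.038))
E
```

```text
{'t': 7.45, 'tcp_pos': [0.4969, 0.183, 0.2336], 'eef_rot': [0.0002, 0.6676, 0.7446, 0.0016], 'joint_positions': [0.364, 0.295, -0.9424, 1.5997, 0.2419, 1.3677, -0.4972], 'force': [-0.349, 0.1736, -0.7637], 'gripper_width': 0.0686, 'grasp_force': 0.0}
floor z 0.022754958390354445 top 0.0390290867053261
0.03 7041 ((0.5387367010116577, 0.18139690160751343), (0.09797313809394836, 0.05998707190155983), 2.283801317214966) [0.53853427 0.18206589 0.038     ] [  10    5  115   71 7041]
0.034 6972 ((0.5387625098228455, 0.1810908019542694), (0.0979490801692009, 0.0593516007065773), 2.2998876571655273) [0.53858851 0.18179392 0.038     ] [  10    5  115   71 6972]
dot 113 366.1946902654867 221.92920353982302 [[0.53890991 0.18058521 0.038     ]]
```

```bash
cat >> h.py <<'E'
def panel_top(zt,guess,tag=''):
    """top-face rectangle of a level panel near guess (xy), top at height zt, from wrist"""
    im,d,p=cap('wrist'); w=cloud(d,p)
    m=(abs(w[...,2]-zt)<0.006)&(np.hypot(w[...,0]-guess[0],w[...,1]-guess[1])<0.075)
    k,l,s,c=cv2.connectedComponentsWithStats(m.astype(np.uint8)); i=1+np.argmax(s[1:,4])
    v,u=np.nonzero(l==i); P=rays(np.c_[u,v],p,zt)[:,:2]
    rc=cv2.minAreaRect(P.astype(np.float32)); mu=P.mean(0)
    e=np.linalg.eigh(np.cov(P.T))[1][:,1]
    print(tag,'rect',np.round(rc[0],4),np.round(rc[1],4),rc[2],'mean',mu.round(4),'yaw',np.arctan(e[1]/e[0]).round(4),'z',np.median(w[l==i][:,2]).round(4),len(u))
    return im
E
python3 - <<'E'
from h import *
st(); panel_top(.038,(.539,.181)); panel_top(.038,(.539,.181)); st()
E
```

```text
{'t': 7.45, 'tcp_pos': [0.4969, 0.183, 0.2336], 'eef_rot': [0.0002, 0.6676, 0.7446, 0.0016], 'joint_positions': [0.364, 0.295, -0.9424, 1.5997, 0.2419, 1.3677, -0.4972], 'force': [-0.349, 0.1736, -0.7637], 'gripper_width': 0.0686, 'grasp_force': 0.0}
 rect [0.541  0.1816] [0.0996 0.0608] 2.365797758102417 mean [0.5408 0.1821] yaw 0.0385 z 0.039 7235
 rect [0.541  0.1815] [0.0997 0.0606] 2.351125717163086 mean [0.5408 0.1822] yaw 0.0413 z 0.039 7256
{'t': 7.55, 'tcp_pos': [0.4933, 0.184, 0.2328], 'eef_rot': [-0.0006, 0.6662, 0.7458, 0.0003], 'joint_positions': [0.3646, 0.291, -0.9449, 1.6058, 0.2383, 1.3676, -0.496], 'force': [-0.4332, 0.8679, 0.2836], 'gripper_width': 0.0816, 'grasp_force': 0.0}
```

Request:
jog_arm:
  series: [0,0,0,0,0,0.149,-1,0,0,0,0,0,0.149,-1,0,0,0,0,0,0.149,-1,0,0,0,0,0,0.149,-1,0,0,0,0,0,0.149,-1,0,0,0,0,0,0.149,-1,0,0,0,0,0,0.149,-1,0,0,0,0,0,0.149,-1,0,0,0,0,0,0.149,-1,0,0,0,0,0,0.149,-1]

```text
t: 8.55
tcp_pos: [0.4922, 0.1839, 0.2331]
eef_rot: [0.0, 0.996, 0.094, 0.0]
force: [-0.3, 0.5, 0.6]
gripper_width: 0.0853
grasp_force: 0.0
```

Request:
jog_arm:
  series: [0,0,0,0,0,0.11,-1,0,0,0,0,0,0.11,-1,0,0.04,0,0,0.1,0,-1,0,0.04,0,0,0.1,0,-1,0,0.04,0,0,0.1,0,-1,0,0.04,0,0,0.1,0,-1,0,0.04,0,0,0.05,0,-1,0,0.04,0,0,0,0,-1,0,0.04,0,0,0,0,-1,0,0.03,0,0,0,0,-1]

```text
t: 9.55
tcp_pos: [0.4837, -0.1281, 0.2332]
eef_rot: [0.003, 0.975, -0.014, 0.224]
force: [0.6, 0.6, 0.6]
gripper_width: 0.0855
grasp_force: 0.0
```

Request:
jog_arm:
  series: [0,0,0.02,0,0,0,-1,0,0,0.02,0,0,0,-1,0,0,0,0,0,0,-1,0,0,0,0,0,0,-1]

```text
t: 9.95
tcp_pos: [0.5017, -0.1262, 0.1969]
eef_rot: [0.003, 0.975, -0.013, 0.223]
force: [-0.9, -0.9, 0.6]
gripper_width: 0.0851
grasp_force: 0.0
```

```bash
cat >> h.py <<'E'
from scipy.optimize import least_squares
def board(tag):
    """panel top faces on the sloping deck as seen by the wrist camera; tilt taken as 0.45"""
    s=st(); im,d,p=cap('wrist'); save(tag,im); w=cloud(d,p); np.savez(tag+'.npz',im=im,w=w)
    T=np.array(p['world_to_cam']); o=-T[:3,:3].T@T[:3,3]
    a=-0.027; X=np.array([np.cos(.45)*np.cos(a),np.cos(.45)*np.sin(a),np.sin(.45)]); Y=np.array([-np.sin(a),np.cos(a),0]); n=np.cross(X,Y)
    B=(w[...,2]>0.028)&(w[...,0]>.47)&(w[...,1]<0)&(w[...,1]>-.4)&(im[...,0]>150)
    h=w@n; hh=np.median(h[B]); B&=abs(h-hh)<.02
    hist,e=np.histogram(h[B],60); h0=e[hist.argmax()]; D=w[B&(abs(h-h0)<.004)]
    V=np.linalg.svd(D-D.mean(0),full_matrices=False)[2][2]; V*=np.sign(V[2]); print('deck n',V.round(4),'expected',n.round(4)); h0=np.median(D@n)
    m=(abs(h-h0-.016)<.005)&(w[...,1]<0)&(w[...,1]>-.42)&(w[...,0]>.45)&(w[...,0]<.75)
    k,l,q,c=cv2.connectedComponentsWithStats(m.astype(np.uint8))
    R_=R.from_quat(np.r_[s['eef_rot'][1:],s['eef_rot'][0]])
    K=np.array(p['camera_matrix']);Dc=np.array(p['dist_coeffs'])
    for i in range(1,k):
        if q[i,4]<1500: continue
        v,u=np.nonzero(l==i); nn=cv2.undistortPoints(np.c_[u,v].astype(float)[:,None],K,Dc)[:,0]
        dr=np.c_[nn,np.ones(len(nn))]@T[:3,:3]; P=o+dr*((h0+.016-o@n)/(dr@n))[:,None]
        rc=cv2.minAreaRect(np.c_[P@X,P@Y].astype(np.float32)); C=X*rc[0][0]+Y*rc[0][1]+n*(h0)
        dt=R_.inv().apply(C-s['tcp_pos'])
        print('panel px',c[i].round(),q[i,:4],'size',np.round(rc[1],4),rc[2],'underside centre',C.round(4),'tool-axes delta',dt.round(4))
    M=R_.as_matrix(); print('tool in board: x.X %.4f x.Y %.4f y.Y %.4f z.n %.4f x.n %.4f y.n %.4f'%(M[:,0]@X,M[:,0]@Y,M[:,1]@Y,M[:,2]@n,M[:,0]@n,M[:,1]@n))
E
python3 -c "
from h import *
board('b1')"
```

```text
{'t': 9.95, 'tcp_pos': [0.5017, -0.1262, 0.1969], 'eef_rot': [0.0028, 0.9748, -0.0128, 0.2228], 'joint_positions': [0.479, -0.1205, -0.2083, 2.0988, -0.1935, 0.7312, -1.2142], 'force': [-0.9006, -0.8565, 0.6152], 'gripper_width': 0.0851, 'grasp_force': 0.0}
deck n [-0.4332  0.0149  0.9012] expected [-0.4348  0.0117  0.9004]
panel px [329. 201.] [289 138  81 130] size [0.0596 0.1007] 89.64881896972656 underside centre [ 0.5871 -0.1356  0.054 ] tool-axes delta [0.015  0.0072 0.1659]
panel px [525. 202.] [477 139 100 135] size [0.0623 0.1046] 89.8919448852539 underside centre [ 0.5803 -0.2856  0.0527] tool-axes delta [0.0119 0.1573 0.1658]
tool in board: x.X 1.0000 x.Y 0.0007 y.Y -1.0000 z.n -1.0000 x.n -0.0005 y.n -0.0006
```

View pics/b1.png

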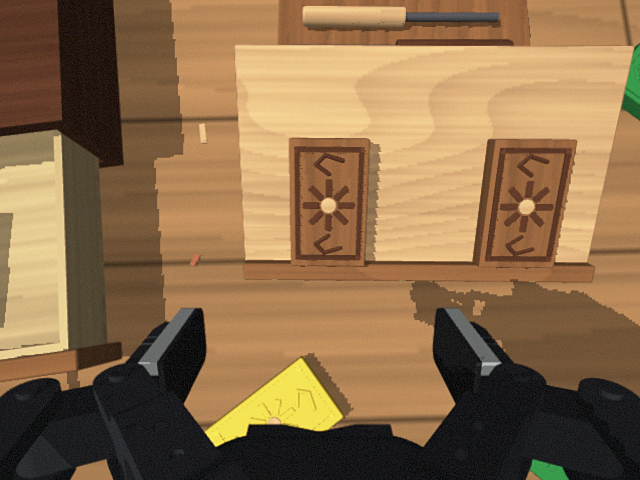

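The picture shows panel 1 at (329,201) and panel 2 at (525,202), both face up, with a yellow decoy at (275,420). I'll descend on panel 1 along the deck normal.

Request:
jog_arm:
  series: [0.015,0.007,0.04,0,0,0,-1,0,0,0.04,0,0,0,-1,0,0,0.04,0,0,0,-1,0,0,0.03,0,0,0,-1,0,0,0.015,0,0,0,-1,0,0,0.004,0,0,0,-1,0,0,0,0,0,0,-1]

```text
t: 10.7
tcp_pos: [0.5893, -0.1362, 0.0518]
eef_rot: [0.003, 0.975, -0.013, 0.223]
force: [-1.3, 0.8, -0.2]
gripper_width: 0.0856
grasp_force: 0.0
```

Request:
jog_arm:
  series: [0,0,0,0,0,0,-0.35,0,0,0,0,0,0,-0.35,0,0,0,0,0,0,0,0,0,0,0,0,0,0,0,0,0,0,0,0,0.3,0,0,0,0,0,0,0.3]

```text
t: 11.3
tcp_pos: [0.5895, -0.1367, 0.0532]
eef_rot: [0.003, 0.974, -0.013, 0.224]
force: [-7.4, 1.3, 9.9]
gripper_width: 0.0588
grasp_force: 62.3
```

```bash
python3 - <<'E'
from h import *
st(); im,d,p=cap('side'); im2,d2,p=cap('wrist')
save('g1',np.hstack([cv2.resize(im[120:260,260:440],(400,311)),cv2.resize(im2,(400,311))]))
E
```

```text
{'t': 11.3, 'tcp_pos': [0.5895, -0.1367, 0.0532], 'eef_rot': [0.0035, 0.9744, -0.0133, 0.2242], 'joint_positions': [0.4185, 0.2656, -0.2145, 2.0619, -0.0785, 0.3764, -1.3078], 'force': [-7.3766, 1.337, 9.8702], 'gripper_width': 0.0588, 'grasp_force': 62.3188}
```

View pics/g1.png

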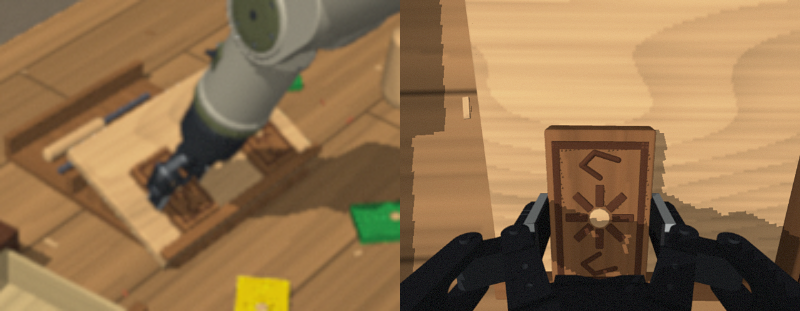

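Panel 1 is gripped squarely, with its dot centred between the pads. Lifting.

Request:
jog_arm:
  series: [0,0,-0.005,0,0,0,0.3,0,0,-0.01,0,0,0,0.3,0,0,-0.02,0,0,0,0.3,0,0,-0.03,0,0,0,0.3,0,0,-0.03,0,0,0,0.3,0,0,-0.02,0,0,0,0.3,0,0,-0.01,0,0,0,0.3]

```text
t: 12.1
tcp_pos: [0.5344, -0.1352, 0.1662]
eef_rot: [0.004, 0.974, -0.013, 0.224]
force: [-0.2, -0.3, -1.0]
gripper_width: 0.0584
grasp_force: 65.8
```

Request:
jog_arm:
  series: [0,-0.02,0,0,-0.05,0,0.3,0,-0.032,0,0,-0.05,0,0.3,0,-0.034,0,0,-0.05,0,0.3,0,-0.034,0,0,-0.05,0,0.3,0,-0.034,0,0,-0.05,0,0.3,0,-0.034,0,0,-0.05,0,0.3,0,-0.034,0,0,-0.05,0,0.3,0,-0.034,0,0,-0.05,0,0.3,0,-0.034,0,0,-0.05,0,0.3,0,-0.02,0,0,0,-0.034,0.3]

```text
t: 13.1
tcp_pos: [0.543, 0.1778, 0.1629]
eef_rot: [-0.001, 1.0, 0.005, -0.001]
force: [-1.0, 0.4, -1.0]
gripper_width: 0.0583
grasp_force: 65.8
```

Request:
jog_arm:
  series: [0,-0.008,0,0,0,-0.034,0.3,0,0,0,0,0,0,0.3,0,0,0,0,0,0,0.3]

```text
t: 13.4
tcp_pos: [0.5431, 0.1811, 0.1636]
eef_rot: [0.001, 1.0, 0.02, 0.0]
force: [0.3, -0.5, -1.7]
gripper_width: 0.0582
grasp_force: 65.8
```

```bash
cat >> h.py <<'E'
def togo(x,y,z,yaw):
    s=st(); Rt=R.from_matrix(np.c_[[np.cos(yaw),np.sin(yaw),0],[np.sin(yaw),-np.cos(yaw),0],[0,0,-1]])
    q=s['eef_rot']; Rc=R.from_quat([q[1],q[2],q[3],q[0]])
    print('shift',Rc.inv().apply(np.array([x,y,z])-s['tcp_pos']).round(4),'turn',(Rc.inv()*Rt).as_rotvec().round(4))
E
python3 - <<'E'
from h import *
togo(.5425,.1816,.10,.041)
im,d,p=cap('wrist'); w=cloud(d,p); s=r.read_state()
q=s['eef_rot']; Rc=R.from_quat([q[1],q[2],q[3],q[0]])
t=Rc.inv().apply(w.reshape(-1,3)-s['tcp_pos']).reshape(480,640,3)
m=(abs(t[...,2]+.016)<.012)&(abs(t[...,0])<.07)&(abs(t[...,1])<.026)
Q=t[m]; print('held top: x range',np.percentile(Q[:,0],[.5,99.5]),'z med',np.median(Q[:,2]),m.sum())
A=np.c_[Q[:,:2],np.ones(len(Q))]; print('plane',np.linalg.lstsq(A,Q[:,2],rcond=None)[0])
hs=(im.min(2)>130)&m; print('dot',hs.sum(),t[hs].mean(0))
E
```

```text
{'t': 13.4, 'tcp_pos': [0.5431, 0.1811, 0.1636], 'eef_rot': [0.0006, 0.9998, 0.0196, 0.0002], 'joint_positions': [0.0137, 0.3555, -0.4954, 1.5998, 0.1778, 1.2312, -2.0466], 'force': [0.2732, -0.4989, -1.6898], 'gripper_width': 0.0582, 'grasp_force': 65.8364}
shift [-0.0006 -0.0006  0.0636] turn [ 0.0013 -0.0005 -0.0019]
held top: x range [-0.04149708  0.0484072 ] z med -0.017307004746917824 33623
plane [ 0.01424759 -0.00209869 -0.01732685]
dot 0 [nan nan nan]<stdin>:9: RuntimeWarning: Mean of empty slice.
  ret = um.true_divide(
```

Request:
jog_arm:
  series: [-0.0005,-0.0005,0.02,0,0,0,0.3,0,0,0.03,0,0,0,0.3,0,0,0.03,0,0,0,0.3,0,0,0.02,0,0,0,0.3,0,0,0.01,0,0,0,0.3,0,0,0.006,0,0,0,0.3,0,0,0.004,0,0,0,0.3,0,0,0.003,0,0,0,0.3,0,0,0,0,0,0,0.3]

```text
t: 14.35
tcp_pos: [0.5429, 0.1836, 0.0411]
eef_rot: [-0.0, 1.0, 0.02, 0.0]
force: [-0.3, 0.4, -0.5]
gripper_width: 0.0581
grasp_force: 65.9
```

```bash
python3 -c "
from h import *
togo(.5424,.1816,.0375,.041)"
```

```text
{'t': 14.35, 'tcp_pos': [0.5429, 0.1836, 0.0411], 'eef_rot': [-0.0001, 0.9998, 0.0204, 0.0004], 'joint_positions': [-0.0167, 0.4845, -0.4657, 1.7233, 0.2525, 0.9927, -2.1052], 'force': [-0.3336, 0.3681, -0.5099], 'gripper_width': 0.0581, 'grasp_force': 65.8531}
shift [-0.0006  0.0019  0.0036] turn [-0.0002 -0.0008 -0.0003]
```

Request:
jog_arm:
  series: [-0.0005,0.0015,0.001,0,0,0,0.3,0,0,0.001,0,0,0,0.3,0,0,0.001,0,0,0,0.3,0,0,0,0,0,0,0.3]

```text
t: 14.75
tcp_pos: [0.5424, 0.182, 0.0378]
eef_rot: [-0.0, 1.0, 0.02, 0.0]
force: [-0.5, 0.1, 0.6]
gripper_width: 0.0583
grasp_force: 65.9
```

Request:
jog_arm:
  series: [0,0,0.001,0,0,0,0.3,0,0,0.001,0,0,0,0.3,0,0,0,0,0,0,0.3]

```text
t: 15.05
tcp_pos: [0.5442, 0.1822, 0.0377]
eef_rot: [-0.0, 1.0, 0.02, 0.002]
force: [0.8, -2.1, 10.1]
gripper_width: 0.0588
grasp_force: 67.1
```

Contact is made at 10 N. I'll release, back off and check.

Request:
jog_arm:
  series: [0,0,-0.001,0,0,0,0.3,0,0,0,0,0,0,-0.6,0,0,0,0,0,0,-1,0,0,0,0,0,0,-1,0,0,-0.01,0,0,0,-1,0,0,-0.03,0,0,0,-1,0,0,-0.04,0,0,0,-1,0,0,-0.05,0,0,0,-1,0,0,-0.04,0,0,0,-1,0,0,0,0,0,0,-1]

```text
t: 16.05
tcp_pos: [0.5449, 0.1837, 0.2142]
eef_rot: [-0.002, 1.0, 0.021, 0.005]
force: [0.8, 1.0, -1.2]
gripper_width: 0.0856
grasp_force: 0.0
```

Request:
jog_arm:
  series: [0,0,0,0,0,0,-1,0,0,0,0,0,0,-1]

```text
t: 16.25
tcp_pos: [0.5415, 0.1817, 0.2058]
eef_rot: [0.0, 1.0, 0.02, -0.001]
force: [-0.3, -0.0, -1.0]
gripper_width: 0.0855
grasp_force: 0.0
```

```bash
python3 - <<'E'
from h import *
st(); im=panel_top(.054,(.541,.1816)); panel_top(.038,(.541,.1816)); 
save('p1',cv2.resize(im[100:340,180:500],None,fx=2,fy=2))
E
```

```text
{'t': 16.25, 'tcp_pos': [0.5415, 0.1817, 0.2058], 'eef_rot': [0.0003, 0.9998, 0.0205, -0.0008], 'joint_positions': [0.0198, 0.3244, -0.5041, 1.5428, 0.1595, 1.3172, -2.0324], 'force': [-0.2568, -0.0041, -0.997], 'gripper_width': 0.0855, 'grasp_force': 0.0}
 rect [0.5417 0.1819] [0.1001 0.0599] 1.766046166419983 mean [0.5438 0.1821] yaw 0.0312 z 0.0552 9465
 rect [0.4718 0.1739] [0.0064 0.0563] 6.587953090667725 mean [0.4717 0.1741] yaw -1.4622 z 0.0383 368
```

View pics/p1.png

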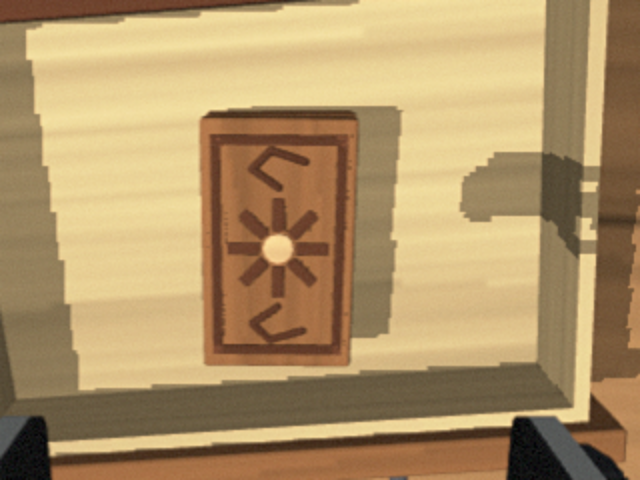

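The first panel lies on the base: its dot is at crop (278,249), and only a thin sliver shows at the far end. I'll check the overhang numerically.

```bash
python3 - <<'E'
from h import *
im,d,p=cap('wrist'); w=cloud(d,p); T=np.array(p['world_to_cam']); print('cam',-T[:3,:3].T@T[:3,3])
m=(np.hypot(w[...,0]-.5417,w[...,1]-.1819)<.075)
c,s_=np.cos(.035),np.sin(.035)
a=(w[...,0]-.5417)*c+(w[...,1]-.1819)*s_; b=-(w[...,0]-.5417)*s_+(w[...,1]-.1819)*c
for lo,hi in ((.049,.06),(.033,.043),(.026,.047)):
    q=m&(w[...,2]>lo)&(w[...,2]<hi)&(a>-.06)&(abs(b)<.05); print(lo,q.sum(),np.percentile(a[q],[1,50,99]) if q.sum() else '',np.percentile(b[q],[1,50,99]) if q.sum() else '')
for u in (300,320):
    for v in range(150,166): print(v,(a[v,u]*1e3).round(1),(w[v,u,2]*1e3).round(1),end=' | ')
    print()
for u in (276,278,280,282,284,286,352,354,356,358,360): print(u,(b[230,u]*1e3).round(1),(w[230,u,2]*1e3).round(1),end=' | ')
E
```

```text
cam [0.61227622 0.18474517 0.34845069]
0.049 9522 [-0.04879955  0.00364339  0.04900174] [-2.92378074e-02  1.88809245e-05  2.93298818e-02]
0.033 129 [0.04929565 0.04994228 0.05024368] [-0.03020386 -0.00528661  0.02822187]
0.026 224 [0.04933193 0.05006169 0.05052257] [-0.02971493 -0.00098387  0.02774109]
150 53.7 22.3 | 151 53.0 23.2 | 152 52.3 24.5 | 153 51.4 22.8 | 154 50.6 23.0 | 155 50.3 31.4 | 156 50.0 38.1 | 157 49.6 43.6 | 158 49.6 53.8 | 159 48.9 54.8 | 160 48.2 55.3 | 161 47.5 54.9 | 162 46.7 54.2 | 163 46.1 55.9 | 164 45.3 55.1 | 165 44.5 55.0 | 
150 53.9 23.2 | 151 53.0 21.3 | 152 52.3 23.1 | 153 51.4 21.8 | 154 50.7 23.5 | 155 50.4 31.9 | 156 50.1 38.7 | 157 49.6 42.1 | 158 49.6 53.1 | 159 49.0 54.5 | 160 48.3 55.4 | 161 47.4 53.7 | 162 46.8 54.6 | 163 46.1 55.1 | 164 45.4 55.4 | 165 44.6 54.7 | 
276 37.4 22.3 | 278 35.6 22.8 | 280 33.9 22.7 | 282 28.9 56.3 | 284 27.3 56.3 | 286 25.8 55.3 | 352 nan nan | 354 -27.5 55.9 | 356 -29.2 54.2 | 358 -34.2 22.5 | 360 -35.9 22.3 |
```

The pile is aligned to within 1 mm. Now for panel 2.

Request:
jog_arm:
  series: [0,0,0,0,0,0.034,-1,0,0.02,0,0,0,0.034,-1,0,0.04,0,0,0.1,0,-1,0,0.04,0,0,0.1,0,-1,0,0.04,0,0,0.1,0,-1,0,0.04,0,0,0.1,0,-1,0,0.04,0,0,0.05,0,-1,0,0.04,0,0,0,0,-1,0,0.04,0,0,0,0,-1,0,0.04,0,0,0,0,-1]

```text
t: 17.4
tcp_pos: [0.5324, -0.1605, 0.2064]
eef_rot: [0.003, 0.975, -0.014, 0.223]
force: [1.1, 1.0, -0.1]
gripper_width: 0.0852
grasp_force: 0.0
```

Request:
jog_arm:
  series: [-0.01,0.04,0,0,0,0,-1,-0.01,0.04,0,0,0,0,-1,-0.01,0.04,0,0,0,0,-1,0,0.01,0,0,0,0,-1,0,0,0,0,0,0,-1,0,0,0,0,0,0,-1]

```text
t: 18.0
tcp_pos: [0.503, -0.2861, 0.1931]
eef_rot: [0.002, 0.975, -0.013, 0.223]
force: [0.2, 0.6, 1.1]
gripper_width: 0.0853
grasp_force: 0.0
```

```bash
python3 -c "
from h import *
board('b2')"
```

```text
{'t': 18.0, 'tcp_pos': [0.503, -0.2861, 0.1931], 'eef_rot': [0.0025, 0.9748, -0.0131, 0.2227], 'joint_positions': [0.5917, 0.0559, 0.0207, 1.939, -0.3455, 0.7955, -0.7862], 'force': [0.17, 0.598, 1.1485], 'gripper_width': 0.0853, 'grasp_force': 0.0}
deck n [-0.4333  0.0151  0.9011] expected [-0.4348  0.0117  0.9004]
panel px [318. 208.] [278 144  82 136] size [0.0605 0.1045] 89.42916870117188 underside centre [ 0.5805 -0.2876  0.0528] tool-axes delta [ 0.0088 -0.0004  0.1601]
tool in board: x.X 1.0000 x.Y -0.0001 y.Y -1.0000 z.n -1.0000 x.n -0.0007 y.n -0.0010
```

Request:
jog_arm:
  series: [0.0105,-0.0005,0.04,0,0,0,-1,0,0,0.04,0,0,0,-1,0,0,0.04,0,0,0,-1,0,0,0.025,0,0,0,-1,0,0,0.012,0,0,0,-1,0,0,0.005,0,0,0,-1,0,0,0,0,0,0,-1]

```text
t: 18.75
tcp_pos: [0.5834, -0.2882, 0.0528]
eef_rot: [0.003, 0.975, -0.013, 0.223]
force: [-0.1, 0.2, -0.1]
gripper_width: 0.0854
grasp_force: 0.0
```

Request:
jog_arm:
  series: [0,0,0,0,0,0,-0.35,0,0,0,0,0,0,-0.35,0,0,0,0,0,0,0,0,0,0,0,0,0,0,0,0,0,0,0,0,0.3,0,0,0,0,0,0,0.3]

```text
t: 19.35
tcp_pos: [0.5831, -0.2893, 0.0544]
eef_rot: [0.003, 0.974, -0.013, 0.224]
force: [-6.3, 2.5, 9.3]
gripper_width: 0.0581
grasp_force: 63.5
```

Request:
jog_arm:
  series: [0,0,-0.005,0,0,0,0.3,0,0,-0.01,0,0,0,0.3,0,0,-0.02,0,0,0,0.3,0,0,-0.03,0,0,0,0.3,0,0,-0.03,0,0,0,0.3,0,0,-0.02,0,0,0,0.3,0,0,-0.01,0,0,0,0.3]

```text
t: 20.05
tcp_pos: [0.528, -0.2882, 0.1676]
eef_rot: [0.004, 0.974, -0.014, 0.224]
force: [0.4, -0.1, -1.9]
gripper_width: 0.0583
grasp_force: 65.7
```

Request:
jog_arm:
  series: [0,-0.02,0,0,-0.05,0,0.3,0,-0.03,0,0,-0.05,0,0.3,0,-0.036,0,0,-0.05,0,0.3,0,-0.036,0,0,-0.05,0,0.3,0,-0.036,0,0,-0.05,0,0.3,0,-0.036,0,0,-0.05,0,0.3,0,-0.036,0,0,-0.05,0,0.3,0,-0.036,0,0,-0.05,0,0.3,0,-0.036,0,0,-0.05,0,0.3,0,-0.036,0,0,0,0,0.3]

```text
t: 21.05
tcp_pos: [0.5379, 0.0519, 0.1643]
eef_rot: [0.0, 1.0, -0.014, -0.001]
force: [0.4, 0.8, -0.9]
gripper_width: 0.0582
grasp_force: 65.7
```

Request:
jog_arm:
  series: [0,-0.036,0,0,0,0,0.3,0,-0.036,0,0,0,0,0.3,0,-0.03,0,0,0,0,0.3,0,-0.02,0,0,0,-0.031,0.3,0,-0.01,0,0,0,-0.031,0.3,0,0,0,0,0,0,0.3,0,0,0,0,0,0,0.3,0,0,0,0,0,0,0.3]

```text
t: 21.85
tcp_pos: [0.5415, 0.1804, 0.1648]
eef_rot: [0.0, 1.0, 0.016, 0.0]
force: [-0.1, -0.0, -0.9]
gripper_width: 0.0581
grasp_force: 65.7
```

```bash
python3 - <<'E'
from h import *
togo(.5417,.1819,.06,.035)
im,d,p=cap('wrist'); w=cloud(d,p); s=r.read_state()
q=s['eef_rot']; Rc=R.from_quat([q[1],q[2],q[3],q[0]])
t=Rc.inv().apply(w.reshape(-1,3)-s['tcp_pos']).reshape(480,640,3)
m=(abs(t[...,2]+.016)<.012)&(abs(t[...,0])<.07)&(abs(t[...,1])<.026)
Q=t[m]; print('held top: x range',np.percentile(Q[:,0],[.5,99.5]),'z med',np.median(Q[:,2]),m.sum())
print('plane',np.linalg.lstsq(np.c_[Q[:,:2],np.ones(len(Q))],Q[:,2],rcond=None)[0])
E
```

```text
{'t': 21.85, 'tcp_pos': [0.5415, 0.1804, 0.1648], 'eef_rot': [0.0005, 0.9999, 0.0159, 0.0], 'joint_positions': [-0.1416, 0.3252, -0.2943, 1.6101, 0.0998, 1.2212, -1.9946], 'force': [-0.114, -0.0149, -0.944], 'gripper_width': 0.0581, 'grasp_force': 65.6793}
shift [ 0.0002 -0.0016  0.1048] turn [ 0.0009 -0.0001 -0.0032]
held top: x range [-0.04185902  0.04906658] z med -0.015861562440622787 33503
plane [ 0.0117562  -0.00159675 -0.01589045]
```

Request:
jog_arm:
  series: [0.0005,-0.0015,0.02,0,0,-0.003,0.3,0,0,0.03,0,0,0,0.3,0,0,0.025,0,0,0,0.3,0,0,0.015,0,0,0,0.3,0,0,0.008,0,0,0,0.3,0,0,0.005,0,0,0,0.3,0,0,0.003,0,0,0,0.3,0,0,0,0,0,0,0.3,0,0,0,0,0,0,0.3]

```text
t: 22.8
tcp_pos: [0.542, 0.1843, 0.0597]
eef_rot: [-0.0, 1.0, 0.019, 0.001]
force: [0.4, 0.9, -0.5]
gripper_width: 0.0579
grasp_force: 65.7
```

```bash
python3 -c "
from h import *
togo(.542,.1819,.054,.035)"
```

```text
{'t': 22.8, 'tcp_pos': [0.542, 0.1843, 0.0597], 'eef_rot': [-0.0002, 0.9998, 0.0189, 0.0007], 'joint_positions': [-0.1573, 0.4323, -0.285, 1.7179, 0.1397, 1.0098, -2.0247], 'force': [0.3956, 0.8854, -0.5449], 'gripper_width': 0.0579, 'grasp_force': 65.6952}
shift [-0.0001  0.0024  0.0057] turn [-0.0004 -0.0013  0.0029]
```

Request:
jog_arm:
  series: [0,0.002,0.002,0,0,0.001,0.3,0,0,0.001,0,0,0,0.3,0,0,0.001,0,0,0,0.3,0,0,0,0,0,0,0.3]

```text
t: 23.2
tcp_pos: [0.5421, 0.1819, 0.0553]
eef_rot: [-0.0, 1.0, 0.018, 0.001]
force: [0.0, -2.0, 1.6]
gripper_width: 0.0582
grasp_force: 66.0
```

Request:
jog_arm:
  series: [0,0,0.001,0,0,0,0.3,0,0,0,0,0,0,0.3]

```text
t: 23.4
tcp_pos: [0.543, 0.182, 0.0553]
eef_rot: [-0.0, 1.0, 0.018, 0.001]
force: [0.1, -1.7, 8.3]
gripper_width: 0.0583
grasp_force: 66.6
```

Contact at 8 N; release and inspect.

Request:
jog_arm:
  series: [0,0,-0.001,0,0,0,0.3,0,0,0,0,0,0,-0.6,0,0,0,0,0,0,-1,0,0,0,0,0,0,-1,0,0,-0.01,0,0,0,-1,0,0,-0.03,0,0,0,-1,0,0,-0.04,0,0,0,-1,0,0,-0.04,0,0,0,-1,0,0,-0.04,0,0,0,-1,0,0,0,0,0,0,-1]

```text
t: 24.4
tcp_pos: [0.5443, 0.1835, 0.2223]
eef_rot: [-0.002, 1.0, 0.019, 0.005]
force: [1.2, 0.1, -0.5]
gripper_width: 0.0854
grasp_force: 0.0
```

Request:
jog_arm:
  series: [0,0,0,0,0,0,-1,0,0,0,0,0,0,-1]

```text
t: 24.6
tcp_pos: [0.541, 0.1818, 0.2141]
eef_rot: [0.0, 1.0, 0.018, -0.001]
force: [-0.0, -0.0, -1.2]
gripper_width: 0.085
grasp_force: 0.0
```

```bash
python3 - <<'E'
from h import *
st(); im=panel_top(.070,(.5417,.1819)); save('p2',im)
im,d,p=cap('wrist'); w=cloud(d,p)
c,s_=np.cos(.035),np.sin(.035)
a=(w[...,0]-.5417)*c+(w[...,1]-.1819)*s_; b=-(w[...,0]-.5417)*s_+(w[...,1]-.1819)*c
for lo,hi in ((.064,.076),(.042,.052),(.026,.037)):
    q=(w[...,2]>lo)&(w[...,2]<hi)&(abs(a)<.06)&(abs(b)<.05); print(lo,q.sum(),np.percentile(a[q],[1,50,99]).round(4),np.percentile(b[q],[1,50,99]).round(4))
E
```

```text
{'t': 24.6, 'tcp_pos': [0.541, 0.1818, 0.2141], 'eef_rot': [0.0002, 0.9998, 0.0185, -0.0007], 'joint_positions': [-0.14, 0.2933, -0.2991, 1.5391, 0.0878, 1.3239, -1.9826], 'force': [-0.0181, -0.0141, -1.238], 'gripper_width': 0.085, 'grasp_force': 0.0}
 rect [0.5409 0.182 ] [0.1001 0.0599] 1.6201493740081787 mean [0.5432 0.1821] yaw 0.0281 z 0.0712 9924
0.064 9978 [-0.0495  0.003   0.0484] [-0.0292  0.0001  0.0293]
0.042 43 [0.0505 0.0507 0.0509] [-0.0284 -0.0123  0.0263]
0.026 53 [0.0513 0.0516 0.0518] [-0.0284 -0.0082  0.0247]
```

View pics/p2.png

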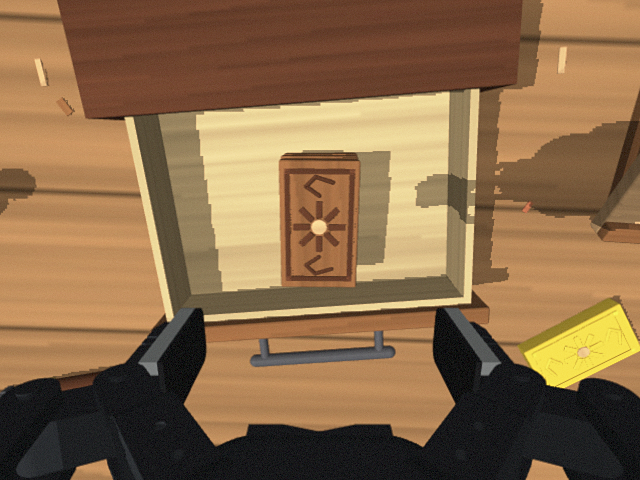

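The picture shows the pile at (319,227), face up and flush to about 1 mm. The drawer is open and the gripper is clear, so I'm handing in.

```bash
python3 -c "
from h import *
print(r.finish_job())"
```

```text
the job is handed in; nothing more can be done
None
```

I pulled the drawer open to its stop and stacked both panels face up on the drawer's panel, edges flush to about 2 mm by the wrist camera. I handed the job in at about 25 s of the 72 s; it returned no verdict, and I did not re-measure the drawer opening or the mallet, glue and gouge afterwards.

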